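# Open the filter bay of the bench dust extractor

### The arm

A 7-joint arm with a two-finger parallel gripper is mounted at the origin on the work surface. World frame = base frame: x ahead of the robot, y to its left, z up, the work surface at z = 0. Lengths are in m, angles in rad, forces in N, time in s.
With the tool pointing down it reaches from about 0.35 to 0.9 m from the base axis. Payload 7.2 kg.
Tool frame: the origin (TCP) lies at the very end of the fingers, on their centre line; the grasp point (between the pads) lies bot.hold_point_z behind it (bot.hold_point_z is the distance from the TCP to the grasp point, in m); z points along the fingers, y is the line along which they close (so a half turn about z gives the same grasp; the last joint's range is limited). The gripper opens to 85 mm and grips with 20 to 120 N. Pads are 22 mm wide; open, the fingers measure 114 mm over their backs; the gripper's body (76 mm by 85 mm) begins 54 mm behind the grasp point. The pads swing forward as they close: fully open they stand 13 mm farther back than shut.
Start: joints at [-1.383, 0.411, -0.013, 1.596, 0.006, 1.134, -0.082], TCP at [0.158, 0.605, 0.231] pointing down, gripper open.
Joint ranges: [-2.95, 2.95], [-0.29, 1.99], [-1.47, 1.44], [0.14, 2.54], [-1.03, 4.17], [0.13, 1.85], [-2.86, 2.86]. Speed limits (rad/s): [2.39, 2.39, 3.01, 3.01, 3.14, 3.14, 3.14].

### API

Orientations are given as a unit quaternion [x, y, z, w].
In Python, from rig import readout, eyes, bot, nets gives the robot as it stands. The module is installed in compiled form; this text tells all that it offers.
- The arm moves only by the shell command python3 -m crank 'ROWS' [OPENING] [FORCE]. ROWS is JSON, a list of rows, each an object with "linear": the shift along the tool's x, y, z in mm, a list of three; "turn": the turn about the tool's z in rad. A call has 1 to 20 rows; each row shifts and turns the commanded pose from where the row before left it, along the tool's axes as they then stand; what a row does not reach is not made up. A row lasts 1/12 s, in which the tool goes at most 41.7 mm and 7.16 degrees, less where a joint would pass 70% of its speed; a pose out of reach is approached as far as the arm can. A call is refused whole if a number of a shift passes 41.7 or a number of a turn 0.125, either way. A call with a gripper value outside its range is refused whole. OPENING is the closure in counts, from 0 (fully open) to 255 (shut), set as the call begins (- or left out, the last holds). The fingers move at their own pace and stop on an object; FORCE is the grip in N (left out, the last holds). Time passes only in rows, so rows that do not move let the fingers close. It gives the time, the measured TCP pose, the force, the opening and the grip force at its end, in the units of the state.
- readout.sense(): the state, without advancing time (a new reading comes with each control period).
- eyes.snapshot(name): name is "side" or "top" or "wrist"; returns a dict with "pixels" (384x512x3 uint8, red, green, blue), "fx", "fy", "cx", "cy" (pixels), "rvec" (rotation vector, rad) and "tvec" (3), from world to camera coordinates, as OpenCV has them. Camera axes: x right, y down, z forward; pixel columns grow to the right and rows downward; lengths in m; the calibration is good to about 2 mm. A picture is of the moment at which its call begins. There is no depth.
- bot.finish_job(): hands the job in; it is judged then, once.
Trained networks look in a picture, given as the dict that the camera call returned (one of the last four; its "shot" number tells which), for a name from the list of things; names that differ only in an ending like _2 or _b are one class to them, and where a whole thing is asked for, a point or a joint stands for the part that bears it (a point fixed in the world has none). Each returns a list of dicts, best first, with "conf" (0 to 1); they miss things now and then, are a little off and sometimes report something else, mostly with a low value. They report only what shows in the picture. A call takes as long as a camera call. They do not tell look-alikes from the thing itself.
- nets.boxes_of(picture, query): "centre" ([row, column] in pixels, amid what is visible of it).
- nets.silhouettes(picture, query): "region" (384x512 bool, what is visible of it) and "centre" ([row, column] in pixels, amid what is visible of it).
The state is a dict: "t": time; "joint_pos": joint angles; "qd": joint speeds; "joint_efforts": joint torques, N m; "tcp_pos": TCP position; "eef_rot": TCP orientation; "wrist_force": force on the tool from outside, world axes, zero at the start; "wrist_torque": the same for the moment, N m; "gripper_width": opening from 0.0 (shut) to 1.0 (fully open); "grip_force": force on a finger pad.
Only numpy, scipy, OpenCV 4.12 (cv2) and the standard library are available. Lean on these libraries where they do the work, as an engineer would, in place of code of your own. Each camera call takes 0.05 s, during which the arm holds its last target. There are 200 camera calls.

### The job

The dust extractor's filter is due for cleaning, so open its filter bay: with a fingertip press in the orange snap tab until the light grey filter cover springs free, then push the cover along its guides, over the tab, until the pleated filter is completely uncovered. Leave the cover lying flat in its guides and never lift it; do not touch the filter, and leave the mallet, tin, chisel and new filter where they stand.

Things in the scene. Friction and masses are not known exactly. Their poses are not given: they have to be found in the camera images.
- extractor: Green bench dust extractor, 330 x 220 x 120 mm, fixed. Origin: centre of its underside, on the bench; z up, x along its length, the way the cover slides off, y across. Flat green deck on top, 120 mm up: heights below are above this deck. A black hose socket stands out 40 mm from its -x end, low down. Filter mouth 100 x 100 mm, x = -120 to -20 mm. Rear block x = -160 to -139 mm, 11 mm high.
- guides (a point): Point on the deck midway between the two steel guides, at x = -52 mm in the extractor's frame. Guides: 11 mm high, walls at y = +-76 mm, x = -138 to +35 mm; lips over the cover's side flanges (inner lip edges at y = +-58 mm) hold it down.
- end_stop (a point): Middle of the near face of the end stop, at deck height, x = 140 mm in the extractor's frame: a dark bar 12 mm high across the deck. The cover's leading edge meets it after 145 mm of travel.
- cover: Light grey filter cover, 130 (x) x 140 (y) mm, top 12 mm above the deck, 0.15 to 0.3 kg, loose in guides. Origin: middle of its underside, at deck height; axes as the extractor's. Shut: x = -70 mm in the extractor's frame, blocked by the tab's catch. Tab in: spring pins kick it 10 to 20 mm to +x, past the catch for good; it then slides with 1 to 3 N. Filter uncovered at x = +45 mm or more.
- cover_step (a point): Centre of the pushing face of the cover's dark grey thumb step: an upright face 90 mm wide, 12 to 26 mm above the deck, looking to the extractor's -x; a fingertip behind it pushes the cover to +x. It lies 35 mm to -x of the cover's origin; behind it the cover's flat top runs 30 mm to its rear edge. Ahead of it the step slopes down over 65 mm: nothing to grip.
- tab_pad (a point): Centre of the ribbed pad on top of the orange snap tab, pressed straight down by a fingertip; 34 (x) x 36 (y) mm, 6.4 mm above the deck at rest, at x = 33 mm, y = 0 in the extractor's frame. The tab is a sprung tongue 40 mm wide, hinged at its +x end (x = 88 mm), its catch just ahead of the shut cover.
- tab (a joint): Angle of the snap tab in rad: 0 at rest (catch up), about 0.07 where it lets the cover go (pad pressed about 4 mm), 0.10 fully in (pad pressed 5.5 mm). Takes about 5 to 8 N on the pad and springs back when let go, unless the cover lies over it.
- filter: The pleated paper filter in the mouth under the cover, 98 x 98 mm, cream coloured, its pleats about 4 mm below the deck; origin at the middle of its underside, 12 mm below the deck. Not to be touched.
- mallet: Bystander: a round wooden carver's mallet standing on its head, 80 mm wide at the foot, 215 mm high. Origin at the centre of its underside.
- wax_tin: Bystander: a round yellow tin, 72 mm wide, 50 mm high. Origin at the centre of its underside.
- chisel: Bystander: a wood-handled chisel lying flat, 253 mm long (x, blade to +x), 26 mm high and wide. Origin under its middle, on the bench.
- new_filter: Bystander: a new filter, cream pleats in a black frame, 105 x 105 x 22 mm, lying flat. Origin at the centre of its underside.
There are look-alikes about, which are no part of the job. Leave any green look-alike of the cover alone.

How it is judged:
On the way, in this order (a step that is already met when the one before it is completed fails the run):
1. the snap tab is pressed in with the fingers (value of joint tab above 0.055 rad and contact force between the fingers and tab above 0.5 N).
2. the released cover is pushed along its guides until the filter is completely uncovered (x of cover in the frame of extractor above 0.045 m), for 0.1 s.
At the end, for the whole second after the job is handed in: The cover has slid at least 115 mm from shut, so that the filter is fully uncovered, and lies at rest, flat (within 0.06 rad, within 5 mm of deck height) and within 8 mm of the guides' middle line; the bystanders are within 20 mm of where they were (x of cover in the frame of extractor between 0.045 and 0.08 m and y of cover in the frame of extractor between -0.008 and 0.008 m and z of cover in the frame of extractor below 0.125 m and angle between cover's own z axis and vertical below 0.06 rad and linear speed of cover below 0.01 m/s and distance of each of mallet, wax_tin, chisel, new_filter from where it was at the start of the episode below 0.02 m); the robot touches nothing.
It fails at once if the cover is lifted or tipped (z of cover in the frame of extractor above 0.132 m or angle between cover's own z axis and vertical above 0.15 rad).
It fails at once if the paper filter is touched by the robot (contact force between any of the fingers, the arm and filter above 0.5 N).
It fails at once if a bystander is moved more than 20 mm (distance of any of mallet, wax_tin, chisel, new_filter from where it was at the start of the episode above 0.02 m).
It also fails if it takes over 38 s, if anything falls off the work surface, if the arm or the gripper's body presses on something with over 40 N, if the wrist force passes 120 N, or if a joint passes its speed limit or range.

## Working session

There is one attempt and no reset: what is moved stays moved. The work goes in short steps, Python scripts to look and compute and a shell command to move; the robot and the scene stay as the last step left them, time stands still between calls to the robot, and variables do not carry over. Pictures are saved under pics/ and viewed, at most 10 in all, crops included, and the job is handed in when it is done.

```bash
mkdir -p pics
cat > h.py <<'E'
import numpy as np, cv2
from rig import readout, eyes, bot, nets
def ray(p,rc):
    R=cv2.Rodrigues(np.array(p["rvec"],float))[0]; t=np.array(p["tvec"],float).ravel()
    d=R.T@np.array([(rc[1]-p["cx"])/p["fx"],(rc[0]-p["cy"])/p["fy"],1]); return -R.T@t,d
def at_z(p,rc,z):
    o,d=ray(p,rc); return o+d*(z-o[2])/d[2]
def proj(p,X):
    q=cv2.projectPoints(np.array(X,float).reshape(-1,1,3),np.array(p["rvec"],float),np.array(p["tvec"],float),np.array([[p["fx"],0,p["cx"]],[0,p["fy"],p["cy"]],[0,0,1.]]),None)[0].reshape(-1,2)
    return q[:,::-1]
def save(p,n,crop=None,k=1):
    im=p["pixels"]
    if crop: im=im[crop[0]:crop[1],crop[2]:crop[3]]
    cv2.imwrite("pics/"+n,cv2.resize(im[:,:,::-1],None,fx=k,fy=k,interpolation=cv2.INTER_CUBIC))
E
python3 - <<'E'
from h import *
np.set_printoptions(precision=3,suppress=True)
a=eyes.snapshot("top"); b=eyes.snapshot("side")
cv2.imwrite("pics/a.png",np.vstack([a["pixels"],b["pixels"]])[:,:,::-1][:384]); save(b,"b.png")
for nm,p in(("top",a),("side",b)):
    for q,z in (("tab_pad",.126),("cover_step",.139),("cover",.13),("extractor",.12),("end_stop",.12),("guides",.12),("mallet",.1),("wax_tin",.05)):
        for r in nets.boxes_of(p,q)[:3]: print(nm,q,round(r["conf"],2),np.array(r["centre"]),at_z(p,r["centre"],z))
s=readout.sense(); print(s["t"],s["tcp_pos"],s["eef_rot"],s["gripper_width"],bot.hold_point_z)
E
```

```text
top tab_pad 0.6 [189.  216.9] [0.555 0.014 0.126]
top cover_step 0.65 [197.7 357.9] [ 0.539 -0.377  0.139]
top cover_step 0.63 [285.1 348.7] [ 0.302 -0.349  0.139]
top cover_step 0.56 [194.5 256.3] [ 0.54  -0.096  0.139]
top cover 0.87 [288.3 346.1] [ 0.293 -0.343  0.13 ]
top cover 0.78 [196.6 258.5] [ 0.536 -0.103  0.13 ]
top cover 0.62 [198.9 358.1] [ 0.537 -0.379  0.13 ]
top extractor 0.89 [189.5 223.2] [ 0.555 -0.003  0.12 ]
top end_stop 0.64 [194.5 221.3] [0.54  0.001 0.12 ]
top guides 0.84 [193.6 219.4] [0.543 0.007 0.12 ]
top guides 0.21 [189.1 215.1] [0.555 0.019 0.12 ]
top wax_tin 0.68 [241.9 183.6] [0.41  0.111 0.05 ]
top wax_tin 0.54 [193.2 218.7] [0.556 0.014 0.05 ]
side tab_pad 0.7 [171.3 234.4] [0.548 0.016 0.126]
side cover_step 0.88 [196.5 256.3] [ 0.519 -0.106  0.139]
side cover_step 0.69 [282.6 349. ] [ 0.49  -0.427  0.139]
side cover_step 0.63 [355.7 270.4] [ 0.26  -0.419  0.139]
side cover 0.81 [354.1 267. ] [ 0.26 -0.41  0.13]
side cover 0.62 [286.2 353.9] [ 0.496 -0.438  0.13 ]
side cover 0.39 [164.4 285.9] [ 0.67  -0.069  0.13 ]
side extractor 0.69 [202.2 237.2] [ 0.48  -0.073  0.12 ]
side end_stop 0.72 [199.3 238. ] [ 0.488 -0.067  0.12 ]
side guides 0.57 [203.  240.3] [ 0.484 -0.081  0.12 ]
side mallet 0.9 [182.6 315.8] [ 0.7   -0.159  0.1  ]
side wax_tin 0.77 [205.2 182.5] [0.397 0.078 0.05 ]
side wax_tin 0.31 [181.7 312.2] [ 0.736 -0.121  0.05 ]
0.9 [0.158 0.605 0.231] [0.128 0.992 0.    0.   ] 0.9969612339494552 0.0187
```

View pics/a.png

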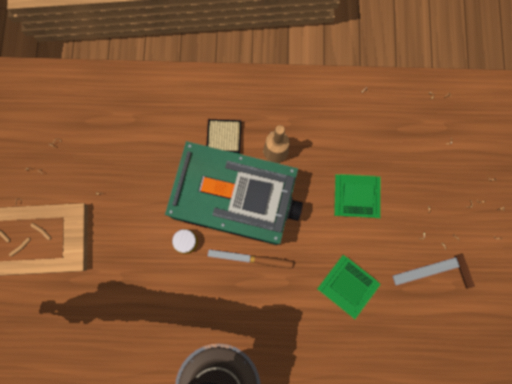

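View pics/b.png

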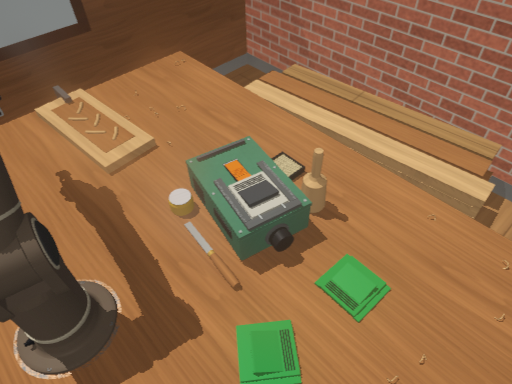

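The top view shows the extractor at (row 193, col 232). Its orange tab is at (187,216), the light grey cover with dark step at (197,257), and the black socket at (210,295), so extractor +x points image-left. Cover candidates are green (196,358), green (287,350) and light grey (197,257). Only the grey one sits in the guides; the green ones are look-alikes on the bench. I'll confirm that with an enlarged crop and fit the pose.

Run:
```python
from h import *
from scipy.optimize import least_squares
np.set_printoptions(precision=4,suppress=True)
a=eyes.snapshot("top"); b=eyes.snapshot("side")
save(a,"c.png",(130,255,155,310),5)
def orange(p):
    h=cv2.cvtColor(p["pixels"],cv2.COLOR_RGB2HSV); m=((h[...,0]>6)&(h[...,0]<18)&(h[...,1]>215)&(h[...,2]>180)).astype(np.uint8)
    n,l,s,c=cv2.connectedComponentsWithStats(m); i=[j for j in range(1,n) if 150<c[j][1]<205 and 190<c[j][0]<260]; i=max(i,key=lambda j:s[j,4]); return s[i],c[i][::-1],(l==i)
for p in(a,b):
    s,c,m=orange(p); print(s,c,at_z(p,c,.125)); 
    pts=np.argwhere(m); w=np.array([at_z(p,q,.125)[:2] for q in pts]); r=cv2.minAreaRect(w.astype(np.float32)); print("tab rect",r)
    u,sv,vt=np.linalg.svd(w-w.mean(0)); print("yaw",np.degrees(np.arctan2(vt[0,1],vt[0,0])))
    cc=nets.silhouettes(p,"cover"); 
    for k in cc:
        print(k["conf"],k["centre"],k["region"].sum(),at_z(p,k["centre"],.132))
    e=nets.silhouettes(p,"extractor")[0]["region"].astype(np.uint8)
    cn=max(cv2.findContours(e,0,1)[0],key=cv2.contourArea); print("ext",cv2.boxPoints(cv2.minAreaRect(cn)).round(1).tolist(),[at_z(p,q[::-1],.12)[:2].round(3).tolist() for q in cv2.boxPoints(cv2.minAreaRect(cn))])
```

```text
[202 179  31  18 355] [187.4901 217.1211] [0.5591 0.0136 0.125 ]
tab rect ((0.5591333508491516, 0.013598613440990448), (0.07899460941553116, 0.035695530474185944), 78.37206268310547)
yaw -101.78743889805824
0.74 [285.8, 348.2] 2139 [ 0.2998 -0.3487  0.132 ]
0.63 [199.9, 356.3] 1925 [ 0.5334 -0.3737  0.132 ]
0.58 [195.7, 255.5] 1851 [ 0.5375 -0.0944  0.132 ]
ext [[163.8000030517578, 217.60000610351562], [183.0, 138.8000030517578], [310.79998779296875, 169.89999389648438], [291.6000061035156, 248.8000030517578]] [[0.471, 0.159], [0.699, 0.118], [0.618, -0.249], [0.395, -0.197]]Traceback (most recent call last):
  File "<stdin>", line 10, in <module>
  File "<stdin>", line 8, in orange
ValueError: max() iterable argument is empty
```

View pics/c.png

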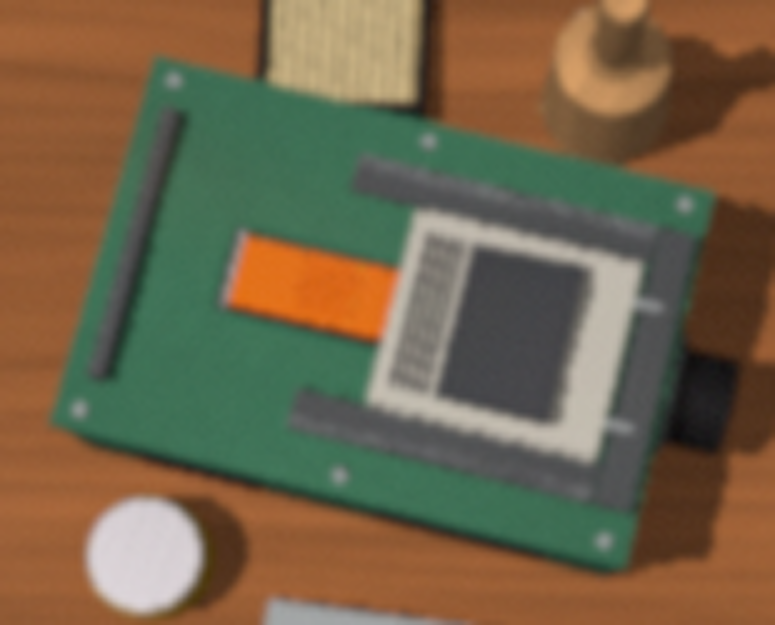

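The crop confirms the light grey cover with its dark step, sitting in the guides of the green extractor. The deck corners in the crop are at (155,58), (712,195), (628,570) and (52,425). Next I fit the extractor pose.

```bash
cat >> h.py <<'E'
from scipy.spatial.transform import Rotation as Rn
import json,os
def T(l,P):
    c,s=np.cos(P[2]),np.sin(P[2]); l=np.array(l,float); return np.array([P[0]+c*l[0]-s*l[1],P[1]+s*l[0]+c*l[1],.12+l[2]])/1.
def inv(w,P):
    c,s=np.cos(P[2]),np.sin(P[2]); d=np.array(w[:2])-P[:2]; return np.array([c*d[0]+s*d[1],-s*d[0]+c*d[1],w[2]-.12])
P=np.array(json.load(open("P.json"))) if os.path.exists("P.json") else None
def go(l):
    s=readout.sense(); R=Rn.from_quat(s["eef_rot"]); d=T(l,P)-s["tcp_pos"]
    ty=R.as_matrix()[:,1]; print("t",s["t"],"tcp local mm",inv(s["tcp_pos"],P)*1000,"tool shift mm",R.inv().apply(d)*1000,"tool y yaw-ext",np.degrees(np.arctan2(ty[1],ty[0])-P[2]),"tilt",R.as_matrix()[2,2],"F",s["wrist_force"])
E
python3 - <<'E'
from h import *
from scipy.optimize import least_squares
np.set_printoptions(precision=4,suppress=True)
a=eyes.snapshot("top"); b=eyes.snapshot("side")
px=np.array([(155,58),(712,195),(628,570),(52,425)])/5+[155,130]; L=[(.165,-.11,0),(-.165,-.11,0),(-.165,.11,0),(.165,.11,0)]
f=lambda q:(proj(a,[T(l,q) for l in L])-px[:,::-1]).ravel()
r=least_squares(f,[.55,-.03,1.36]); P=r.x; json.dump(list(P),open("P.json","w")); print(P,np.degrees(P[2]),r.fun)
print("top px tab end/step", proj(a,[T((.088,0,.006),P),T((-.105,0,.019),P),T((.033,0,.006),P)]))
print("mallet local",inv(at_z(a,(150,277),.03),P))
im=b["pixels"].copy()
for q in proj(b,[T(l,P) for l in L+[(.033,0,.0064),(-.105,0,.012),(-.105,.045,.026),(-.105,-.045,.026),(.14,0,0),(-.005,.058,.012),(-.005,-.058,.012),(.088,0,.003)]]): cv2.circle(im,(int(q[1]*4),int(q[0]*4)),6,(255,0,0),-1,shift=2) if 0 else im.__setitem__((int(round(q[0])),int(round(q[1]))),(255,0,255))
save(dict(pixels=im),"d.png",(130,260,175,325),5)
import h; h.P=P; go((.036,0,.03))
E
```

```text
[ 0.5491 -0.0287  1.3547] 77.61820733506067 [-0.2354 -0.0764 -0.5219  0.8685  0.2407 -0.2007  0.4423 -0.5748]
top px tab end/step [[183.8943 201.6543]
 [199.5732 268.8317]
 [188.5527 220.6558]]
mallet local [-0.0933 -0.1738 -0.09  ]
t 1.2 tcp local mm [534.8698 517.6202 111.3032] tool shift mm [-537.0268 -477.9245   81.2544] tool y yaw-ext -2.27617244634425 tilt -0.9999999968019904 F [ 0.1999 -0.3727  0.1445]
```

View pics/d.png

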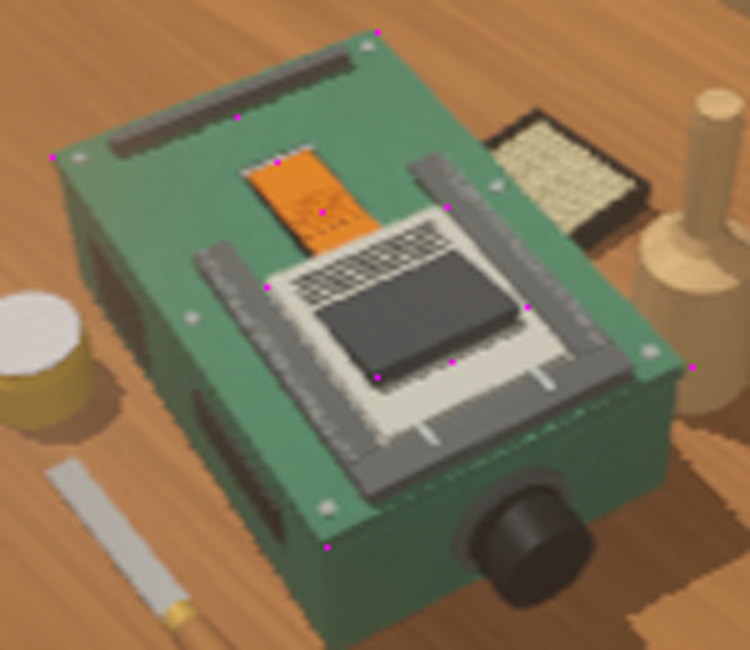

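The pose fit agrees with the side view: the pad at (322,212) and step base at (452,362) in the crop land on the right parts. The fingers close shut during the approach.

```bash
python3 -m crank '[{"linear":[-27,-24,0],"turn":0},{"linear":[-28,-25,0],"turn":0},{"linear":[-28,-25,0],"turn":0},{"linear":[-28,-25,0],"turn":0},{"linear":[-28,-25,0],"turn":0},{"linear":[-28,-25,0],"turn":0},{"linear":[-28,-25,0],"turn":0},{"linear":[-28,-25,0],"turn":0},{"linear":[-28,-25,0],"turn":0},{"linear":[-28,-25,0],"turn":0},{"linear":[-28,-25,0],"turn":0},{"linear":[-28,-25,0],"turn":0},{"linear":[-28,-25,0],"turn":0},{"linear":[-28,-25,4],"turn":0},{"linear":[-28,-25,6],"turn":0},{"linear":[-28,-25,10],"turn":0},{"linear":[-28,-25,15],"turn":0},{"linear":[-28,-25,15],"turn":0},{"linear":[-20,-18,5],"turn":0},{"linear":[0,0,0],"turn":-0.04}]' 255 40; python3 -c "
from h import *
go((.036,0,.02))"
```

```text
t: 2.87
tcp_pos: [0.5476, 0.0142, 0.175]
eef_rot: [0.111, 0.994, -0.002, 0.0]
wrist_force: [0.1, 0.1, 0.3]
gripper_width: 0.002
grip_force: 0.0
t 2.8667 tcp local mm [41.59952041 10.58410613 55.04871096] tool shift mm [-10.6017881   -5.40313219  35.07418314] tool y yaw-ext -0.4079529646580173 tilt -0.9999938597401066 F [0.08866126 0.05899636 0.25074001]
```

```bash
python3 -m crank '[{"linear":[-5,-3,15],"turn":0},{"linear":[-5,-2,15],"turn":0},{"linear":[0,0,5],"turn":0},{"linear":[0,0,0],"turn":0}]'
python3 - <<'E'
from h import *
go((.036,0,.0064))
b=eyes.snapshot("side"); save(b,"e.png",(130,260,175,325),5)
E
```

```text
t: 3.2
tcp_pos: [0.5538, 0.0134, 0.14]
eef_rot: [0.108, 0.994, -0.0, -0.001]
wrist_force: [0.0, -0.1, 0.5]
gripper_width: -0.002
grip_force: 0.0
t 3.2 tcp local mm [42.15472141  4.44360174 20.02813825] tool shift mm [-4.47707602 -6.14034817 13.6236654 ] tool y yaw-ext -0.00022402727849308912 tilt -0.999996433612839 F [ 0.02303402 -0.0958454   0.53214928]
```

View pics/e.png

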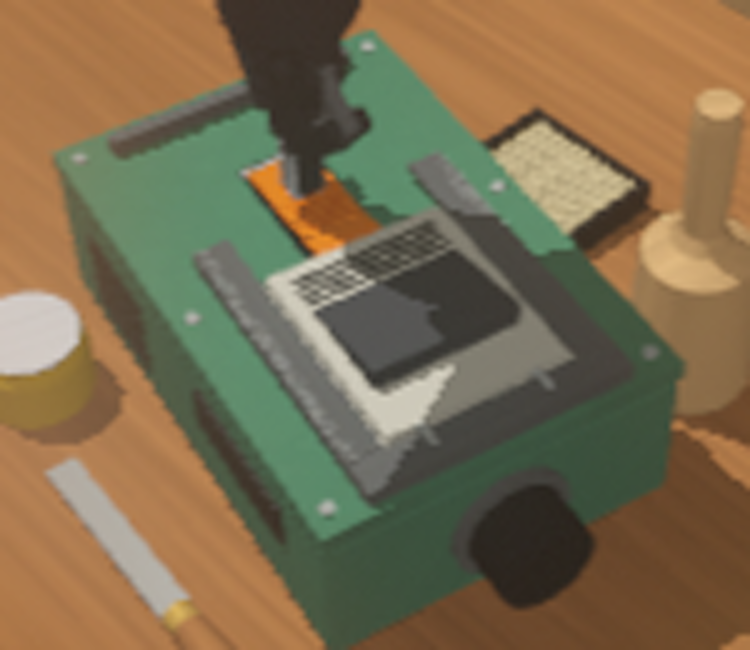

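The fingertip is at (305,185) in the crop, above the orange tab and about 6 mm beyond the target. I'll shift it back and press.

```bash
python3 -m crank '[{"linear":[-4,-6,0],"turn":0},{"linear":[0,0,5],"turn":0},{"linear":[0,0,5],"turn":0},{"linear":[0,0,3],"turn":0},{"linear":[0,0,3],"turn":0},{"linear":[0,0,0],"turn":0},{"linear":[0,0,0],"turn":0}]'; python3 -c "
from h import *
go((.036,0,.001))"
```

```text
t: 3.83
tcp_pos: [0.5571, 0.0068, 0.1252]
eef_rot: [0.108, 0.994, -0.0, -0.0]
wrist_force: [-1.2, -0.3, 0.6]
gripper_width: -0.004
grip_force: 0.5
t 3.8333 tcp local mm [36.42023883 -0.25416014  5.15956951] tool shift mm [ 0.2529147  -0.41960659  4.15970925] tool y yaw-ext 0.017867523161093475 tilt -0.9999999364130528 F [-1.16459407 -0.27761421  0.57510742]
```

```bash
python3 -m crank '[{"linear":[0,0,2],"turn":0},{"linear":[0,0,2],"turn":0},{"linear":[0,0,1],"turn":0},{"linear":[0,0,0],"turn":0},{"linear":[0,0,0],"turn":0},{"linear":[0,0,0],"turn":0}]'
python3 - <<'E'
from h import *
go((.036,0,.001))
b=eyes.snapshot("side"); save(b,"f.png",(130,260,175,325),5)
E
```

```text
t: 4.33
tcp_pos: [0.5574, 0.0067, 0.121]
eef_rot: [0.108, 0.994, 0.0, 0.0]
wrist_force: [-3.0, -1.0, 9.1]
gripper_width: -0.001
grip_force: 4.8
t 4.3333 tcp local mm [36.40078041 -0.52995921  1.03435796] tool shift mm [ 0.53006535 -0.40066701  0.03404175] tool y yaw-ext 0.013655958785230212 tilt -0.9999998803929188 F [-3.00546703 -1.00265405  9.05130528]
```

View pics/f.png

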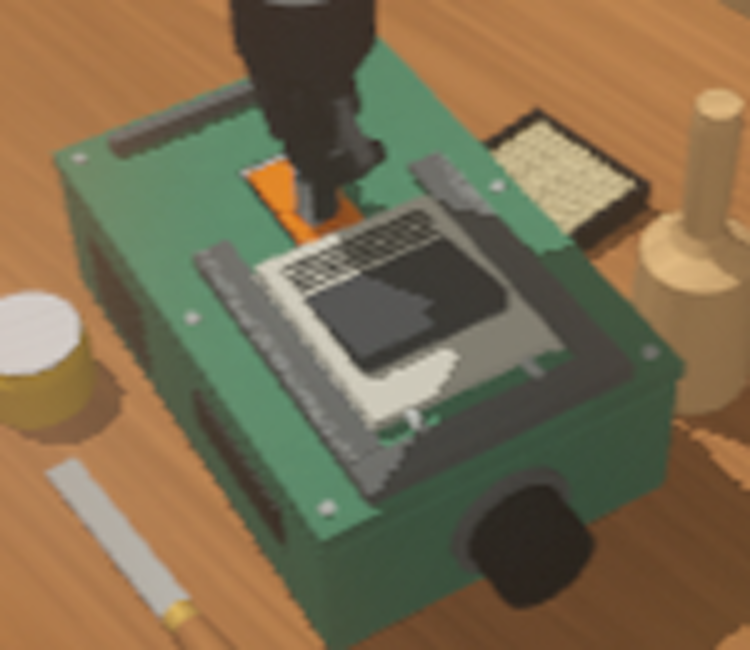

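The tab is in (pad pressed about 5.4 mm, 9 N) and the cover has sprung about 10 mm; deck shows behind its rear edge at (420,430) in the crop. Next I lift and go behind the step.

```bash
python3 -m crank '[{"linear":[0,0,-20],"turn":0},{"linear":[0,0,-20],"turn":0},{"linear":[0,0,-10],"turn":0},{"linear":[0,-29,0],"turn":0},{"linear":[0,-30,0],"turn":0},{"linear":[0,-30,0],"turn":0},{"linear":[0,-30,0],"turn":0},{"linear":[0,-30,0],"turn":0},{"linear":[0,0,0],"turn":0},{"linear":[0,0,0],"turn":0}]'
python3 - <<'E'
from h import *
go((-.113,0,.018))
b=eyes.snapshot("side"); save(b,"g.png",(130,260,175,325),5)
E
```

```text
t: 5.22
tcp_pos: [0.5248, -0.1406, 0.1701]
eef_rot: [0.11, 0.994, -0.0, 0.0]
wrist_force: [0.7, 0.6, 0.2]
gripper_width: 0.0
grip_force: 0.0
t 5.2167 tcp local mm [-114.44661683   -0.33315898   50.13549743] tool shift mm [ 0.34325166  1.45451952 32.13503448] tool y yaw-ext -0.19823668973970357 tilt -0.9999999476793177 F [0.65532723 0.59693359 0.2183674 ]
```

View pics/g.png

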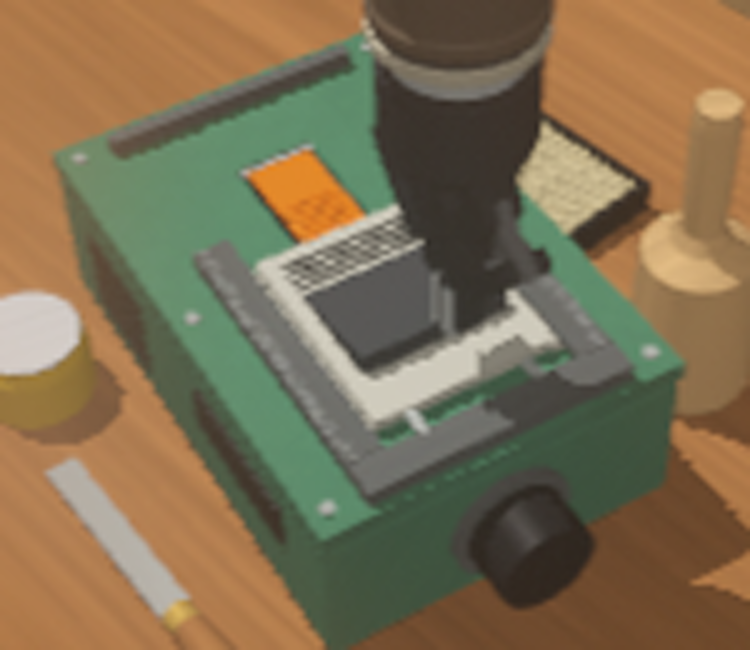

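```bash
python3 -m crank '[{"linear":[0,0,15],"turn":0},{"linear":[0,0,10],"turn":0},{"linear":[0,0,7],"turn":0},{"linear":[0,0,0],"turn":0},{"linear":[0,0,0],"turn":0}]'
python3 - <<'E'
from h import *
go((-.113,0,.018))
b=eyes.snapshot("side"); save(b,"i.png",(130,260,175,325),5)
E
```

```text
t: 5.68
tcp_pos: [0.5252, -0.1381, 0.1378]
eef_rot: [0.107, 0.994, 0.0, -0.001]
wrist_force: [0.4, 0.0, 1.1]
gripper_width: -0.001
grip_force: 0.0
t 5.6833 tcp local mm [-111.88522396   -0.17860963   17.76675442] tool shift mm [ 0.18034441 -1.11456827 -0.23290339] tool y yaw-ext 0.07311616627111779 tilt -0.9999990975857422 F [3.61459916e-01 1.05227563e-03 1.11192787e+00]
```

View pics/i.png

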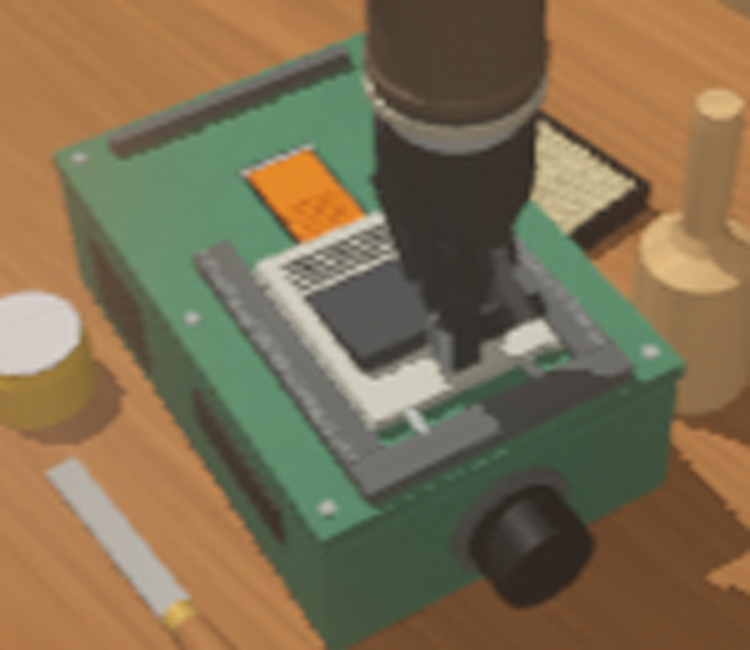

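The tip stands on the light flat top behind the dark step, at about (460,365) in the crop, with no contact force. Now I push along +x (tool +y).

```bash
python3 -m crank '[{"linear":[0,4,0],"turn":0},{"linear":[0,4,0],"turn":0},{"linear":[0,6,0],"turn":0},{"linear":[0,8,0],"turn":0},{"linear":[0,8,0],"turn":0},{"linear":[0,8,0],"turn":0},{"linear":[0,8,0],"turn":0},{"linear":[0,8,0],"turn":0},{"linear":[0,8,0],"turn":0},{"linear":[0,8,0],"turn":0},{"linear":[0,8,0],"turn":0},{"linear":[0,8,0],"turn":0},{"linear":[0,8,0],"turn":0},{"linear":[0,8,0],"turn":0},{"linear":[0,6,0],"turn":0},{"linear":[0,4,0],"turn":0},{"linear":[0,3,0],"turn":0},{"linear":[0,0,0],"turn":0},{"linear":[0,0,0],"turn":0}]'
python3 - <<'E'
from h import *
go((.010,0,.018))
b=eyes.snapshot("side"); save(b,"j.png",(130,260,175,325),5)
print(proj(b,[T((-.02,-.05,-.004),P),T((-.02,.05,-.004),P)]))
E
```

```text
t: 7.32
tcp_pos: [0.5499, -0.0263, 0.1382]
eef_rot: [0.108, 0.994, 0.0, -0.0]
wrist_force: [-0.1, -0.4, 0.1]
gripper_width: -0.001
grip_force: 0.0
t 7.3167 tcp local mm [ 2.5454952  -0.33134863 18.17862536] tool shift mm [0.32890315 7.45459513 0.17937379] tool y yaw-ext 0.01847343027970296 tilt -0.9999999685675975 F [-0.13787196 -0.38288432  0.09954212]
[[179.28775134 264.30419197]
 [193.10904072 233.11390193]]
```

View pics/j.png

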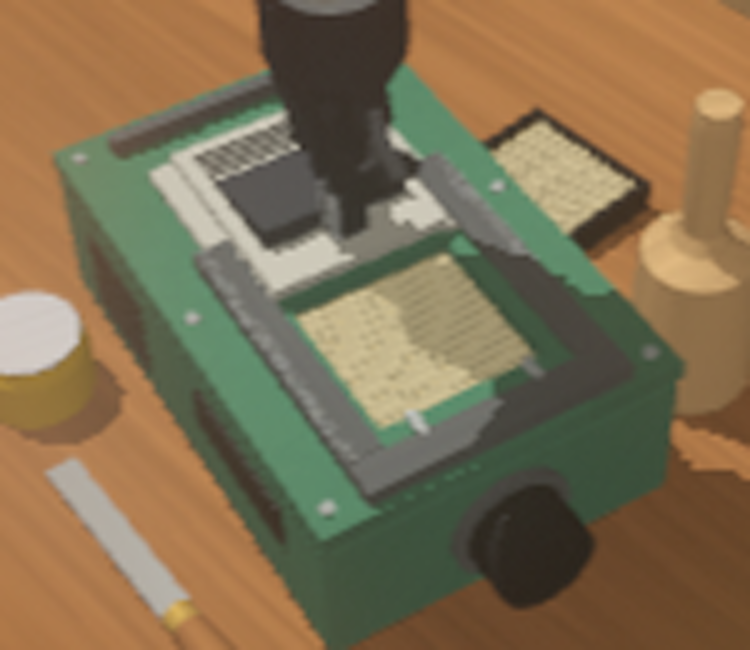

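The filter is uncovered, with the cover's rear edge at about (372,267) in the crop, just past the mouth (x about 50 mm). I'll push about 9 mm more for margin (stop at 75 mm), then back off and lift.

```bash
python3 -m crank '[{"linear":[0,3,0],"turn":0},{"linear":[0,3,0],"turn":0},{"linear":[0,3,0],"turn":0},{"linear":[0,0,0],"turn":0},{"linear":[0,0,0],"turn":0},{"linear":[0,-3,0],"turn":0},{"linear":[0,-3,-2],"turn":0},{"linear":[0,0,-20],"turn":0},{"linear":[0,0,-30],"turn":0},{"linear":[0,-20,-35],"turn":0},{"linear":[0,-40,0],"turn":0},{"linear":[0,-40,0],"turn":0},{"linear":[0,-40,0],"turn":0},{"linear":[0,0,0],"turn":0},{"linear":[0,0,0],"turn":0}]'
python3 - <<'E'
from h import *
go((.010,0,.018))
b=eyes.snapshot("side"); c=eyes.snapshot("top")
im=b["pixels"].copy()
for x in (.050,.060,.070):
  for y in(-.058,.058):
    q=proj(b,[T((x-.065,y,.012),P)])[0].round().astype(int); im[q[0],q[1]]=(255,0,255)
save(dict(pixels=im),"k.png",(130,260,175,325),5)
E
```

```text
t: 8.62
tcp_pos: [0.5196, -0.1636, 0.2258]
eef_rot: [0.111, 0.994, -0.0, 0.0]
wrist_force: [-0.1, 0.8, -0.2]
gripper_width: 0.0
grip_force: 0.0
t 8.6167 tcp local mm [-138.01383878   -0.15171824  105.81070065] tool shift mm [  1.07039639 148.05221698  87.73958021] tool y yaw-ext -0.32975965057367523 tilt -0.9999995972494924 F [-0.06988732  0.75859991 -0.17958866]
```

View pics/k.png

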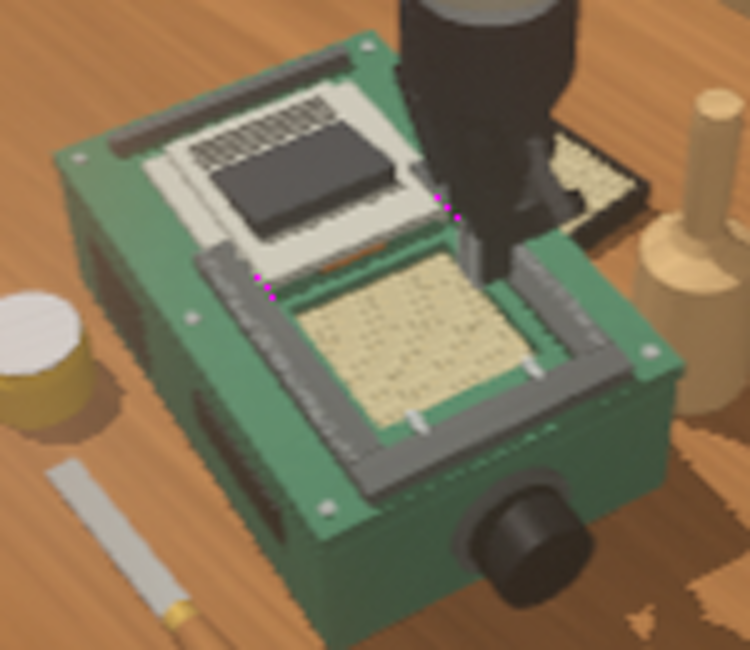

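The cover's rear edge lies on the middle mark (x about 60 mm). It is flat in its guides, with the filter and a strip of deck bare behind it, and the arm is clear.

```bash
python3 -c "
from rig import bot
print(bot.finish_job())"
```

```text
the job is handed in; nothing more can be done
None
```

The filter bay is open and the job is handed in at about 9 s: I pressed the snap tab in and slid the cover to about x = 60 mm, flat in its guides, with the filter fully uncovered and nothing else touched; no verdict came back.

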